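# Press the sample tube home in the reader and hold it

### The arm

A 6-joint arm with a two-finger parallel gripper is mounted at the origin on the work surface. World frame = base frame: x ahead of the robot, y to its left, z up, the work surface at z = 0. Lengths are in m, angles in rad, forces in N, time in s.
With the tool pointing down it reaches from about 0.35 to 0.775 m from the base axis. Payload 5.5 kg.
Tool frame: the origin (TCP) lies midway between the tips of the shut fingers; the grasp point (between the pads) lies 19 mm behind it; z points along the fingers, y is the direction in which the jaws open and shut (so a half turn about z gives the same grasp; the last joint's range is limited). The gripper opens to 85 mm and grips with 20 to 120 N. Pads are 22 mm wide; open, the fingers measure 114 mm over their backs; the gripper's body (76 mm by 85 mm) begins 54 mm behind the grasp point. The pads swing forward as they close: fully open they stand 13 mm farther back than shut.
Start: joints at [-1.336, 0.313, 0.046, 1.304, 0, 1.431], TCP at [0.21, -0.535, 0.231] pointing down, gripper open.
Joint ranges: [-2.76, 2.76], [-0.86, 1.69], [-1.03, 1.26], [-2.2, 2.34], [-1.47, 1.5], [-3.14, 3.14]. Speed limits (rad/s): [2.57, 2.57, 3.14, 3.14, 3.14, 3.14].

### API

Orientations are given as a unit quaternion [w, x, y, z].
In Python, from workcell import env gives the robot as it stands.
- The arm moves only by the shell command python3 -m creep 'ROWS' [OPENING] [FORCE]. ROWS is JSON, a list of rows, each a list of 6 numbers: the shift along the tool's x, y, z in m, then the turn, a rotation vector about the tool's x, y, z in degrees. A call has exactly 8 rows; each row is the pose to reach, as a shift and turn from the pose commanded when the call began, along the tool's axes at that moment; what a row does not reach only later rows make up. A row lasts 1/10 s, in which the tool goes at most 50 mm and 8.59 degrees, less where a joint would pass 70% of its speed; a pose out of reach is approached as far as the arm can. A call with a gripper value outside its range is refused whole. OPENING is the finger opening in m, from 0 to 0.0854, set as the call begins (- or left out, the last holds). The fingers move at their own pace and stop on an object; FORCE is the grip in N (left out, the last holds). Time passes only in rows, so rows that repeat a pose let the fingers close, or fill a call up. It gives the time, the measured TCP pose, the force and the opening at its end, in the units of the state.
- env.get_state(): the state, without advancing time (a new reading comes with each control period).
- env.read_camera(name): name is "side" or "top" or "wrist"; returns (picture, depth): 400x640x3 uint8, blue, green, red; 400x640 float32, m along the optical axis (not along the pixel's ray), 0 where there is no reading.
- env.camera_params(name): a dict with "fx", "fy", "cx", "cy" (pixels), "position" and "orientation" of the camera in the world. Camera axes: x right, y up, looking along -z (the intrinsics and any distortion apply to the point x, -y, -z); pixel columns grow to the right and rows downward; lengths in m; the calibration is good to about 2 mm. The wrist camera is an equidistant fisheye: a pixel r from the principal point sees the ray r / f radians off the axis. A picture is of the moment at which its call begins: read the wrist's pose just before it. camera_params takes no time and is no camera call; for the wrist camera it gives the pose at the moment of the call.
- env.hand_in(): hands the job in, once; it reports no verdict.
The state is a dict: "clock": time; "joint_pos": joint angles; "qvel": joint speeds; "tau": joint torques, N m; "tcp_pos": TCP position; "orientation": TCP orientation; "wrist_force": force on the tool from outside, world axes, zero at the start; "ft_torque": the same for the moment, N m; "finger_gap": finger opening in m.
Only numpy, scipy, OpenCV 4.12 (cv2) and the standard library are available. Lean on these libraries where they do the work, as an engineer would, in place of code of your own. Each camera call takes 0.05 s, during which the arm holds its last target. There are 200 camera calls.

### The job

On the tube reader, raise the stiff display lid by its bar and leave it at about 75 degrees open, a little short of upright. Then take the tall tube from the rack, stand it upright in the reader's well and press it down against the sprung plunger until the plunger meets its hard stop, firmly but without ramming it. Finish while still pressing the tube down on the stop, with the lid as you set it and the short tubes and the jar left alone.

Things in the scene. Friction and masses are not known exactly. Their poses are not given: they have to be found in the camera images.
- reader: tube reader fixed to the desk: off-white box, 170 (x) by 150 (y) by 90 mm high, origin at the centre of its underside, z up; front towards its own -x (roughly the robot, yaw up to 20 degrees). A grey display lid covers its top; under it, 45 mm in front of the origin (x = -0.045, y = 0), is the round well. Reader and rack stand one to the left and one to the right, either way round
- well_mouth (a point): centre of the well's mouth, on the reader's top face, 90 mm above the desk. Vertical round bore of 21 mm diameter with a 2 mm chamfer; the plunger's flat top stands 35 mm below the mouth when free, 50 mm below at its hard stop
- plunger (a joint): downward travel of the sprung steel plunger (17 mm diameter) in the well, m: 0 free, 0.015 at its hard stop; the spring pushes up with about 3 N at the start of the travel and about 9 N at the stop, and lifts the tube again if let go
- lid (a joint): opening angle of the display lid, rad: 0 closed (level), 1.57 upright, 2.1 fully open; it starts closed or slightly raised (up to 0.3). The stiff hinge lets it stay where it is left; it takes about 5 N at the bar to raise. 75 degrees is 1.31 rad; its free edge then stands 218 mm above the desk
- lid_hinge (a point): middle of the lid's hinge axis, which runs along the reader's y, 60 mm behind the reader's origin (x = +0.06), 96 mm above the desk. The lid is a plate 125 mm long from the hinge towards the front, 140 mm wide, 8 mm thick, its outer face 6 mm above the hinge axis when closed
- lid_handle (a point): middle of the lid's round steel bar, 10 mm thick, along the reader's y; lid closed: 38 mm above the hinge axis and 100 mm in front of it. Two end posts carry it (60 mm free between them, 27 mm free under the bar): pinch it from above with fingers closing along the reader's x; it can turn between the fingers as the lid swings
- tall_tube: the one tall tube: 100 mm high, 16 mm diameter with a rounded foot, a paper label and on top a red cap of 18 mm diameter and 22 mm height; about 25 g. Origin at the centre of its foot, z along the tube to the cap. It stands upright in one of the rack's four holes, 45 mm deep in it, its top 114 mm above the desk
- rack: black rack fixed to a thin grey tray on the desk: block 60 (x) by 190 (y) mm, top 59 mm above the desk, a single row of four holes, three of them filled, along its y, 45 mm apart, 17 mm square, 45 mm deep; tray 170 by 250 mm, 4 mm thick. Origin at the centre of its underside
- short_tube1: a short tube, like the tall one but 75 mm high, in another hole of the rack, its top 89 mm above the desk; origin at its foot. Leave it
- short_tube2: a second short tube, the same. Leave it
- jar: closed specimen jar, 56 mm diameter, 70 mm high, standing loose on the desk beyond the reader and the rack; origin at the centre of its underside. Leave it

How it is judged:
By the outcome, as a careful person would: the job done as asked, in the order asked, and still so for the second after the job is handed in, while the arm keeps its last pose, push and grip.
It also fails if it takes over 64 s, if anything falls off the work surface, if the arm or the gripper's body presses on something with over 40 N, if the wrist force passes 120 N, or if a joint passes its speed limit or range.

## Working session

There is one attempt and no reset: what is moved stays moved. The work goes in short steps, Python scripts to look and compute and a shell command to move; the robot and the scene stay as the last step left them, time stands still between calls to the robot, and variables do not carry over. Pictures are saved under pics/ and viewed, about 8 in all and at most 12, crops included, and the job is handed in when it is done.

```bash
mkdir -p pics; cat > h.py <<'E'
import numpy as np,cv2
from scipy.spatial.transform import Rotation as R
from workcell import env
def rot(q): return R.from_quat([q[1],q[2],q[3],q[0]])
def cloud(n):
    p=env.camera_params(n); im,d=env.read_camera(n)
    v,u=np.mgrid[0:400,0:640]
    x=(u-p['cx'])/p['fx']*d; y=(v-p['cy'])/p['fy']*d
    P=np.stack([x,-y,-d],-1).reshape(-1,3)
    W=rot(p['orientation']).apply(P)+p['position']
    W=W.reshape(400,640,3); W[d==0]=np.nan
    return im,d,W
def ray(n,u,v,z):
    p=env.camera_params(n)
    r=rot(p['orientation']).apply([(u-p['cx'])/p['fx'],-(v-p['cy'])/p['fy'],-1])
    o=np.array(p['position']); return o+r*(z-o[2])/r[2]
E
python3 - <<'E'
from h import *
print(env.get_state())
for n in ['top','side']:
    im,d,W=cloud(n); np.savez('/tmp/'+n,im=im,W=W); print(n,env.camera_params(n)); cv2.imwrite(f'pics/{n}1.png',im)
E
```

```text
{'clock': 0.0, 'joint_pos': array([-1.33560853e+00,  3.14027581e-01,  4.49817982e-02,  1.30362204e+00,
        1.77529838e-05,  1.43122084e+00]), 'qvel': array([-0.0012757 ,  0.00130991, -0.00011521,  0.00042385, -0.00056446,
       -0.00026404]), 'tau': array([ 1.42510624e-03, -4.80627751e+01,  2.98532206e+01,  1.93015917e-02,
       -1.44095594e-05,  9.19605512e-07]), 'tcp_pos': array([ 0.21036718, -0.53457884,  0.23039458]), 'orientation': array([-9.35104566e-04,  9.82494940e-01,  1.86286921e-01, -3.58512027e-05]), 'wrist_force': array([ 0.46347587,  0.24656216, -0.37136697]), 'ft_torque': array([ 0.03228011, -0.00031861, -0.06112882]), 'finger_gap': 0.08527310765366265}
top {'fx': 408.0979096927108, 'fy': 408.0979096927108, 'cx': 320.0629856600923, 'cy': 199.40102892985544, 'position': array([0.44648558, 0.01552532, 0.87989704]), 'orientation': array([ 0.7393444 ,  0.08228669, -0.07602006, -0.66394255])}
side {'fx': 421.6737504625305, 'fy': 421.6737504625305, 'cx': 319.5294917550937, 'cy': 200.6268706200858, 'position': array([ 0.37273258, -0.8482485 ,  0.59836391]), 'orientation': array([ 0.84642768,  0.51029644, -0.06779897, -0.13623886])}
```

View pics/top1.png

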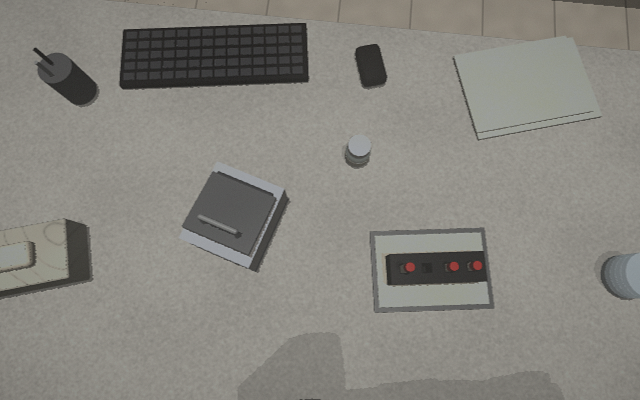

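View pics/side1.png

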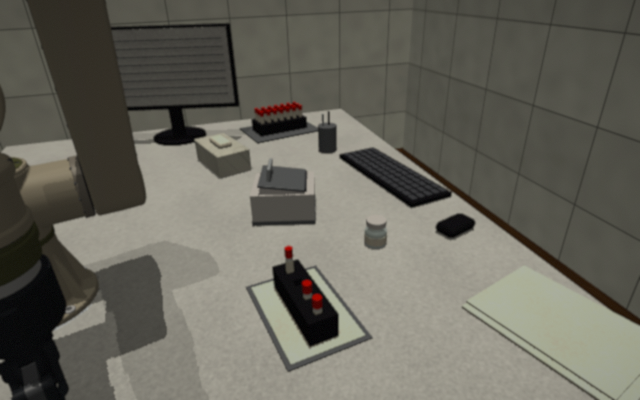

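Top view: the reader is at about (235,215) with its bar at (218,225), and the rack is at about (437,267). Red caps are at (410,267), (454,266) and (477,265). In the side view the cap at (289,252) stands highest, so the leftmost tube (410,267 in top) is the tall one. The jar is at (359,150).

```bash
python3 - <<'E'
from h import *
t=np.load('/tmp/top.npz'); im,W=t['im'],t['W']
hsv=cv2.cvtColor(im,cv2.COLOR_BGR2HSV)
red=((hsv[...,1]>130)&(hsv[...,2]>80)&((hsv[...,0]<10)|(hsv[...,0]>170))).astype(np.uint8)
n,l,s,c=cv2.connectedComponentsWithStats(red)
for i in range(1,n):
    if s[i,4]>15:
        w=W[l==i]; print('cap',c[i],s[i,4],'top z',np.nanmax(w[:,2]), 'ray .114',ray('top',*c[i],.112),'ray .089',ray('top',*c[i],.087),'med',np.nanmedian(w,0))
# reader: points
roi=np.zeros((400,640),bool); roi[155:275,170:300]=1
P=W[roi&(W[...,2]>.03)]
z=P[:,2]; print('z hist',np.histogram(z,bins=np.arange(.03,.2,.01)))
m=roi&(np.abs(W[...,2]-.09)<.006)&(hsv[...,2]>130)
print('white top px',m.sum()); 
allr=roi&(W[...,2]>.06)
r=cv2.minAreaRect(W[allr][:,:2].astype(np.float32)); print('foot rect',r)
lid=roi&(hsv[...,2]<110)&(W[...,2]>.085)
Q=W[lid]; cc=np.nanmedian(Q,0); 
A=np.c_[Q[:,:2],np.ones(len(Q))]; k=np.ones(len(Q),bool)
for _ in range(5):
    co=np.linalg.lstsq(A[k],Q[k,2],rcond=None)[0]; k=np.abs(A@co-Q[:,2])<.006
print('lid plane',co,'tilt',np.degrees(np.arctan(np.hypot(*co[:2]))),'dir',np.degrees(np.arctan2(-co[1],-co[0])),k.sum(), cv2.minAreaRect(Q[k][:,:2].astype(np.float32)))
up=Q0=W[roi&(W[...,2]>.03)]
h=up[:,2]-(np.c_[up[:,:2],np.ones(len(up))]@co)
B=up[(h>.015)]; print('bar',len(B),np.median(B,0),cv2.minAreaRect(B[:,:2].astype(np.float32)),B[:,2].max())
# bar bright pixels
b=cv2.resize(im[150:280,160:310],None,fx=4,fy=4,interpolation=cv2.INTER_CUBIC); cv2.imwrite('pics/c1.png',b)
rk=np.zeros((400,640),bool); rk[235:300,375:500]=1
K=W[rk&(np.abs(W[...,2]-.059)<.008)]; print('rack',cv2.minAreaRect(K[:,:2].astype(np.float32)))
E
```

```text
cap [477.06060606 264.96969697] 66 top z 0.09297753101717354 ray .114 [ 0.5279079 -0.2724869  0.112    ] ray .089 [ 0.53055872 -0.28186355  0.087     ] med [ 0.53043023 -0.28103786  0.08912517]
cap [409.95454545 266.6969697 ] 66 top z 0.11791900453356008 ray .114 [ 0.51133391 -0.14821696  0.112     ] ray .089 [ 0.51344514 -0.15354783  0.087     ] med [ 0.51087122 -0.14760463  0.11425976]
cap [453.89552239 265.7761194 ] 67 top z 0.09152955564080145 ray .114 [ 0.52179306 -0.22956142  0.112     ] ray .089 [ 0.5242448  -0.23754058  0.087     ] med [ 0.52397271 -0.23717233  0.08931815]
z hist (array([  63,   72,   69,  109,   83,  707, 1189, 2130, 2248,   50,   15,
         60,  183,    0,    0,    0]), array([0.03, 0.04, 0.05, 0.06, 0.07, 0.08, 0.09, 0.1 , 0.11, 0.12, 0.13,
       0.14, 0.15, 0.16, 0.17, 0.18, 0.19]))
white top px 1622
foot rect ((0.5797704458236694, 0.2012546956539154), (0.15049360692501068, 0.1722021847963333), 73.32373046875)
lid plane [-0.1283972   0.03817086  0.17729158] tilt 7.629408844331083 dir -16.556547073360125 4440 ((0.581817090511322, 0.20130608975887299), (0.14091022312641144, 0.12967628240585327), 73.293212890625)
bar 258 [0.54720328 0.20859112 0.15110301] ((0.5469138622283936, 0.21068444848060608), (0.07906166464090347, 0.011987773701548576), 72.76909637451172) 0.15520796554791394
rack ((0.5209754109382629, -0.21565455198287964), (0.06017918884754181, 0.19126620888710022), 8.035662651062012)
```

View pics/c1.png

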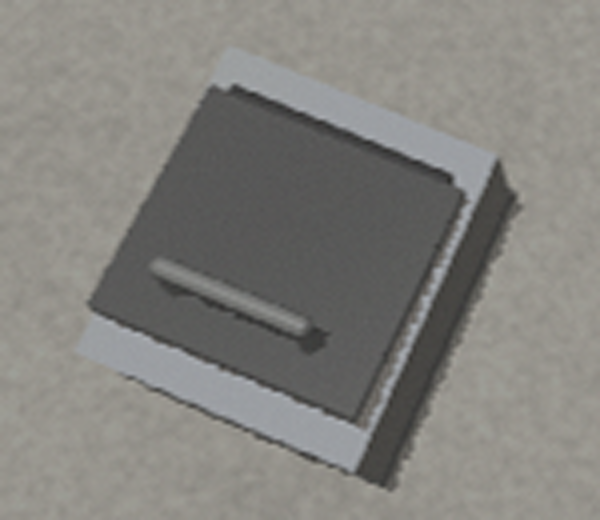

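Reader yaw is about -16.6°, the lid is at about 0.13 rad, and the bar is at (0.547, 0.211, 0.147). That agrees with the hinge geometry. Now I'm moving towards it.

```bash
python3 -m creep '[[0.02,-0.02,0,0,0,-6],[0.055,-0.053,0,0,0,-13],[0.09,-0.087,0,0,0,-20],[0.125,-0.121,0,0,0,-27],[0.16,-0.155,0,0,0,-34],[0.195,-0.189,0,0,0,-41],[0.23,-0.223,0,0,0,-48],[0.265,-0.257,0,0,0,-52]]' 0.045 40
cat >> h.py <<'E'
def go(p,yx=None):
    "shift in tool axes to world p; turn about tool z so that tool y has world yaw yx (deg, mod 180)"
    s=env.get_state(); r=rot(s['orientation'])
    d=r.inv().apply(np.array(p)-s['tcp_pos']); M=r.as_matrix()
    y=np.degrees(np.arctan2(M[1,1],M[0,1])); 
    print('t',round(s['clock'],2),'tcp',s['tcp_pos'].round(4),'shift',d.round(4),'yawY',y.round(2),'tilt',M[:,2].round(3),'F',s['wrist_force'].round(1),'gap',round(s['finger_gap'],4), 'j',s['joint_pos'].round(2))
    if yx is not None: print('turn z',-(((yx-y)+90)%180-90))
E
python3 -c "
from h import *
go([.547,.211,.22],-16.6)"
```

```text
clock: 0.9
tcp_pos: [0.3632, -0.197, 0.2311]
orientation: [-0.0, 0.8, 0.6, 0.0]
wrist_force: [1.4, -0.6, 0.1]
finger_gap: 0.0448
t 0.9 tcp [ 0.3632 -0.197   0.2311] shift [0.4432 0.0617 0.0112] yawY -16.33 tilt [ 0.  0. -1.] F [ 1.4 -0.6  0.1] gap 0.0448 j [-0.69 -0.   -0.33  1.24  0.    1.16]
turn z 0.27087116043213655
```

```bash
python3 -m creep '[[0.03,0.005,0,0,0,0],[0.08,0.012,0,0,0,0],[0.13,0.02,0,0,0,0],[0.18,0.026,0,0,0,0],[0.23,0.033,0,0,0,0],[0.28,0.04,0,0,0,0],[0.33,0.047,0.005,0,0,0],[0.375,0.053,0.01,0,0,0]]'
python3 -c "
from h import *
go([.547,.211,.131],-16.6)"
```

```text
clock: 1.7
tcp_pos: [0.521, 0.1478, 0.221]
orientation: [0.0, 0.801, 0.598, 0.0]
wrist_force: [1.0, -1.1, 1.6]
finger_gap: 0.0449
t 1.7 tcp [0.521  0.1478 0.221 ] shift [0.068 0.007 0.09 ] yawY -16.49 tilt [ 0. -0. -1.] F [ 1.  -1.1  1.6] gap 0.0449 j [ 0.13  0.25 -0.06  1.26 -0.    1.99]
turn z 0.10686381078058105
```

```bash
python3 -m creep '[[0.03,0.003,0,0,0,0],[0.06,0.006,0,0,0,0],[0.068,0.007,0.005,0,0,0],[0.068,0.007,0.02,0,0,0],[0.068,0.007,0.035,0,0,0],[0.068,0.007,0.045,0,0,0],[0.068,0.007,0.05,0,0,0],[0.068,0.007,0.05,0,0,0]]'
python3 - <<'E'
from h import *
go([.547,.211,.131],-16.6)
for n in ['wrist','side']:
    im,d=env.read_camera(n); cv2.imwrite(f'pics/{n}2.png',im)
a=cv2.imread('pics/wrist2.png'); b=cv2.imread('pics/side2.png')[130:250,200:360]
b=cv2.resize(b,(800,600)); a=cv2.resize(a,(640,400))
c=np.zeros((600,800,3),np.uint8); c[:300,:480]=cv2.resize(a,(480,300)); c[300:,:400]=cv2.resize(b,(400,300)); cv2.imwrite('pics/m2.png',c)
E
```

```text
clock: 2.5
tcp_pos: [0.546, 0.2081, 0.1705]
orientation: [-0.0, 0.802, 0.598, -0.001]
wrist_force: [0.4, -0.6, 0.7]
finger_gap: 0.0451
t 2.5 tcp [0.546  0.2081 0.1705] shift [0.0032 0.0002 0.0395] yawY -16.56 tilt [-0.002 -0.001 -1.   ] F [ 0.4 -0.6  0.7] gap 0.0451 j [ 0.23  0.36 -0.04  1.17 -0.    2.09]
turn z 0.03949159423710569
```

View pics/m2.png

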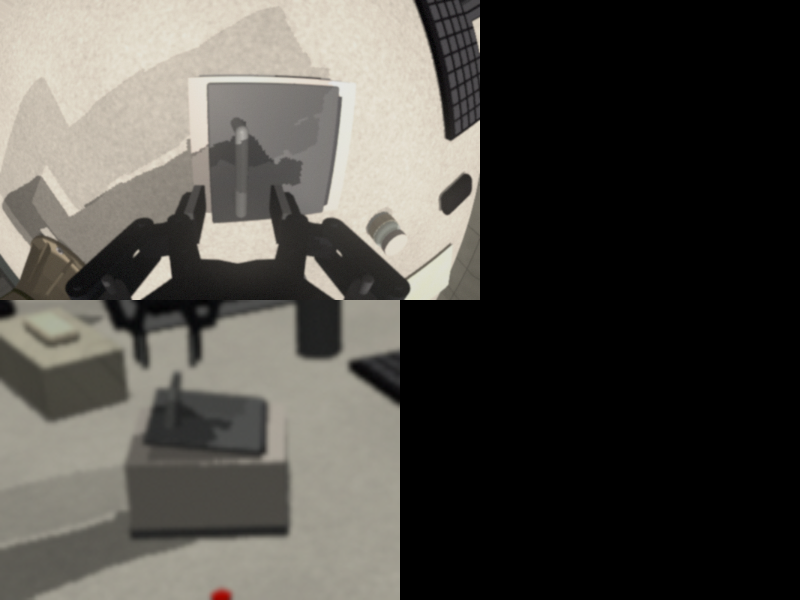

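The wrist picture shows the bar (about 240,170) midway between the fingertips (197 and 276). The fingers straddle it, so I can descend and pinch.

```bash
python3 -m creep '[[0.001,0,0.01,0,0,0],[0.002,0,0.02,0,0,0],[0.003,0,0.03,0,0,0],[0.003,0,0.036,0,0,0],[0.003,0,0.039,0,0,0],[0.003,0,0.039,0,0,0],[0.003,0,0.039,0,0,0],[0.003,0,0.039,0,0,0]]'
python3 -m creep '[[0,0,0,0,0,0],[0,0,0,0,0,0],[0,0,0,0,0,0],[0,0,0,0,0,0],[0,0,0,0,0,0],[0,0,0,0,0,0],[0,0,0,0,0,0],[0,0,0,0,0,0]]' 0.0 40
python3 - <<'E'
from h import *
s=env.get_state(); r=rot(s['orientation']); 
u=np.array([np.cos(np.radians(-16.6)),np.sin(np.radians(-16.6)),0])
h=np.array([.6375,.1842,.096]); o=s['tcp_pos']; bar=o+[0,0,.0165]
go(o,-16.6)
# hinge along u relative
rel=bar-h; print('rel u,lat,z',rel@u, rel@[-u[1],u[0],0],rel[2])
a0=np.degrees(np.arctan2(rel[2],-(rel@u))); rad=np.hypot(rel[2],rel@u); print('a0',a0,'rad',rad,'theta',a0-20.8)
for th in range(14,84,6):
    a=np.radians(th+20.81); w=h-u*.107*np.cos(a)+[0,0,.107*np.sin(a)]-bar
    print(th,(w@u).round(4),w[2].round(4))
E
```

```text
clock: 3.4
tcp_pos: [0.5478, 0.2116, 0.1327]
orientation: [0.0, 0.801, 0.598, 0.0]
wrist_force: [-0.7, 0.7, 1.0]
finger_gap: 0.0449
clock: 4.2
tcp_pos: [0.5496, 0.211, 0.1326]
orientation: [0.002, 0.802, 0.598, 0.001]
wrist_force: [5.9, -1.8, -2.7]
finger_gap: 0.0084
t 4.2 tcp [0.5496 0.211  0.1326] shift [0. 0. 0.] yawY -16.58 tilt [ 0.004 -0.001 -1.   ] F [ 5.9 -1.8 -2.7] gap 0.0084 j [ 0.23  0.38 -0.1   1.08 -0.    2.09]
turn z 0.02038814956404167
rel u,lat,z -0.09190718994882564 0.0005839892000809406 0.0530808481542476
a0 30.008512215780062 rad 0.10613438653454312 theta 9.208512215780061
14 0.0041 0.008
20 0.0109 0.0168
26 0.0187 0.0249
32 0.0272 0.0322
38 0.0365 0.0385
44 0.0464 0.0437
50 0.0567 0.048
56 0.0675 0.0511
62 0.0785 0.0531
68 0.0897 0.0539
74 0.1009 0.0535
80 0.112 0.052
```

```bash
python3 -m creep '[[0,0.003,-0.004,0,0,0],[0,0.006,-0.008,0,0,0],[0,0.009,-0.0125,0,0,0],[0,0.0125,-0.017,0,0,0],[0,0.016,-0.021,0,0,0],[0,0.0205,-0.025,0,0,0],[0,0.025,-0.029,0,0,0],[0,0.029,-0.032,0,0,0]]'
python3 - <<'E'
from h import *
s=env.get_state(); u=np.array([np.cos(np.radians(-16.6)),np.sin(np.radians(-16.6)),0])
h=np.array([.6375,.1842,.096]); go(s['tcp_pos'],-16.6)
rel=s['tcp_pos']+[0,0,.0165]-h; print(rel@u,rel[2],'theta',np.degrees(np.arctan2(rel[2],-(rel@u)))-20.8,'rad',np.hypot(rel@u,rel[2]))
E
```

```text
clock: 5.0
tcp_pos: [0.5734, 0.2038, 0.165]
orientation: [-0.001, 0.801, 0.598, -0.001]
wrist_force: [-6.6, 4.3, -1.4]
finger_gap: 0.0081
t 5.0 tcp [0.5734 0.2038 0.165 ] shift [0. 0. 0.] yawY -16.48 tilt [-0.004  0.001 -1.   ] F [-6.6  4.3 -1.4] gap 0.0081 j [0.21 0.41 0.02 1.19 0.   2.07]
turn z 0.11954182510275757
-0.06704953957513343 0.08551398233896032 theta 31.100824659559645 rad 0.10866591891069344
```

```bash
python3 -m creep '[[0,0.009,-0.006,0,0,0],[0,0.019,-0.0115,0,0,0],[0,0.029,-0.0155,0,0,0],[0,0.0395,-0.0185,0,0,0],[0,0.05,-0.0205,0,0,0],[0,0.06,-0.0213,0,0,0],[0,0.068,-0.0213,0,0,0],[0,0.0735,-0.021,0,0,0]]'
python3 - <<'E'
from h import *
s=env.get_state(); u=np.array([np.cos(np.radians(-16.6)),np.sin(np.radians(-16.6)),0])
h=np.array([.6375,.1842,.096]); go(s['tcp_pos'],-16.6)
rel=s['tcp_pos']+[0,0,.0165]-h; print(rel@u,rel[2],'theta',np.degrees(np.arctan2(rel[2],-(rel@u)))-20.8,'rad',np.hypot(rel@u,rel[2]))
for n in ['top','side']:
    im,d,W=cloud(n)
    cv2.imwrite(f'pics/{n}3.png',im); L=W.reshape(-1,3); L=L[~np.isnan(L[:,0])]
    q=L-h; f=-(q@u); lat=q@[-u[1],u[0],0]; z=q[:,2]
    # plate points: away laterally from gripper (|lat|>.045), height .03..0.125
    k=(np.abs(lat)>.045)&(np.abs(lat)<.07)&(z>.02)&(z<.13)&(np.abs(f)<.06)
    print(n,k.sum()); 
    if k.sum()>30:
        for zz in np.arange(.02,.13,.02):
            m=k&(np.abs(z-zz)<.01); print(zz.round(2),m.sum(),np.median(f[m]) if m.any() else '')
        print('top z',z[k].max()+.096)
E
```

```text
clock: 5.8
tcp_pos: [0.6461, 0.182, 0.1896]
orientation: [0.001, 0.801, 0.598, 0.001]
wrist_force: [-5.0, -0.7, 9.7]
finger_gap: 0.0079
t 5.8 tcp [0.6461 0.182  0.1896] shift [0. 0. 0.] yawY -16.53 tilt [ 0.004 -0.    -1.   ] F [-5.  -0.7  9.7] gap 0.0079 j [ 0.16  0.51  0.25  1.3  -0.    2.01]
turn z 0.06800813070833556
0.008912703363369518 0.11013745481742757 theta 73.82649098642229 rad 0.11049748972218472
top 343
0.02 13 0.0013369984804935725
0.04 25 0.006795572320849213
0.06 37 0.012684650117839192
0.08 44 0.01832340415720228
0.1 60 0.024801551616167018
0.12 164 0.03338876697173909
top z 0.2193469401646705
side 170
0.02 15 -0.000958964904003351
0.04 30 0.003637098613029209
0.06 28 0.010115894174560169
0.08 33 0.015885058499982674
0.1 36 0.023415362790709535
0.12 28 0.0280997718805531
top z 0.2181977680833746
```

Lid is at about 74° from three estimates: the arm pose and the lid slope in both cameras. I'll nudge it 2 mm, then release with a small opening and rise.

```bash
python3 -m creep '[[0,0.001,0,0,0,0],[0,0.002,0,0,0,0],[0,0.002,0.0005,0,0,0],[0,0.002,0.0005,0,0,0],[0,0.002,0.0005,0,0,0],[0,0.002,0.0005,0,0,0],[0,0.002,0.0005,0,0,0],[0,0.002,0.0005,0,0,0]]'
python3 -m creep '[[0,0,0,0,0,0],[0,0,0,0,0,0],[0,0,0,0,0,0],[0,0,0,0,0,0],[0,0,-0.01,0,0,0],[0,0,-0.03,0,0,0],[0,0,-0.06,0,0,0],[0,0,-0.1,0,0,0]]' 0.022
python3 - <<'E'
from h import *
u=np.array([np.cos(np.radians(-16.6)),np.sin(np.radians(-16.6)),0])
h=np.array([.6375,.1842,.096]); go([.511,-.148,.2],8)
for n in ['top','side']:
    im,d,W=cloud(n)
    L=W.reshape(-1,3); L=L[~np.isnan(L[:,0])]
    q=L-h; f=-(q@u); lat=q@[-u[1],u[0],0]; z=q[:,2]
    k=(np.abs(lat)>.02)&(np.abs(lat)<.07)&(z>.01)&(z<.13)&(np.abs(f)<.05)&(f>-.008)
    c=np.polyfit(z[k],f[k],1); m=np.abs(np.polyval(c,z)-f)<.005
    c=np.polyfit(z[k&m],f[k&m],1)
    print(n,k.sum(),c,'angle',90-np.degrees(np.arctan(c[0])),'top z',z[k].max()+.096)
E
```

```text
clock: 6.7
tcp_pos: [0.6482, 0.1814, 0.1895]
orientation: [0.002, 0.801, 0.598, 0.002]
wrist_force: [-4.2, -0.7, 9.6]
finger_gap: 0.0084
clock: 7.5
tcp_pos: [0.6467, 0.1817, 0.2845]
orientation: [-0.001, 0.801, 0.598, -0.002]
wrist_force: [1.3, -0.2, 0.3]
finger_gap: 0.0219
t 7.5 tcp [0.6467 0.1817 0.2845] shift [-0.3545 -0.0361  0.0852] yawY -16.52 tilt [-0.003 -0.001 -1.   ] F [ 1.3 -0.2  0.3] gap 0.0219 j [ 0.15  0.52  0.49  1.54 -0.    2.01]
turn z -24.522490870294874
top 782 [ 0.28320984 -0.00680441] angle 74.1873559020576 top z 0.2197418666156825
side 398 [ 0.26777257 -0.00782352] angle 75.00944233654906 top z 0.21927815922959454
```

Lid is left at about 75°. The jaw yaw can stay as it is for the tube. Going to it now.

```bash
python3 -m creep '[[-0.03,-0.003,0,0,0,0],[-0.075,-0.008,0,0,0,0],[-0.12,-0.012,0,0,0,0],[-0.17,-0.017,0.01,0,0,0],[-0.22,-0.022,0.03,0,0,0],[-0.27,-0.027,0.05,0,0,0],[-0.318,-0.032,0.07,0,0,0],[-0.352,-0.036,0.085,0,0,0]]' 0.05
python3 -m creep '[[0,0,0.005,0,0,0],[0,0,0.01,0,0,0],[0,0,0.02,0,0,0],[0,0,0.03,0,0,0],[0,0,0.04,0,0,0],[0,0,0.045,0,0,0],[0,0,0.045,0,0,0],[0,0,0.045,0,0,0]]'
python3 - <<'E'
from h import *
go([.5112,-.148,.084])
p=env.camera_params('wrist'); im,d=env.read_camera('wrist'); cv2.imwrite('pics/w4.png',im)
hsv=cv2.cvtColor(im,cv2.COLOR_BGR2HSV)
red=((hsv[...,1]>130)&(hsv[...,2]>60)&((hsv[...,0]<10)|(hsv[...,0]>170))).astype(np.uint8)
n,l,s,c=cv2.connectedComponentsWithStats(red)
for i in range(1,n):
    if s[i,4]<30: continue
    m=l==i; v,u=np.nonzero(m)
    # fisheye points with depth
    a=u-p['cx'];b=v-p['cy'];r=np.hypot(a,b);th=r/p['fx'];k=np.where(r>0,np.tan(th)/np.maximum(r,1e-9),1/p['fx'])
    D=d[v,u]; P=np.c_[a*k*D,-b*k*D,-D]; Wd=rot(p['orientation']).apply(P)+p['position']; Wd=Wd[D>0]
    top=Wd[Wd[:,2]>np.percentile(Wd[:,2],95)-.004]
    print(c[i],s[i,4],'top',np.median(top[:,2]),cv2.minEnclosingCircle(top[:,:2].astype(np.float32)), top[:,:2].mean(0))
E
```

```text
clock: 8.4
tcp_pos: [0.5121, -0.1471, 0.1996]
orientation: [0.001, 0.801, 0.598, 0.0]
wrist_force: [-0.4, -0.4, -0.5]
finger_gap: 0.0499
clock: 9.2
tcp_pos: [0.5131, -0.1451, 0.1548]
orientation: [0.0, 0.801, 0.598, -0.0]
wrist_force: [-0.9, -0.5, 1.5]
finger_gap: 0.05
t 9.2 tcp [ 0.5131 -0.1451  0.1548] shift [-0.0033 -0.001   0.0708] yawY -16.49 tilt [-0. -0. -1.] F [-0.9 -0.5  1.5] gap 0.05 j [-0.43  0.27 -0.21  1.1  -0.    1.43]
[317.58127438 227.76462939] 769 top 0.11304621558654065 ((0.5134233832359314, -0.14670753479003906), 0.00922344345599413) [ 0.51372569 -0.14605572]
[359.73966942 301.32644628] 484 top 0.08804317105712627 ((0.5295571088790894, -0.20196698606014252), 0.04273177683353424) [ 0.52582865 -0.2315231 ]
[370.26771654 330.84251969] 127 top 0.23087004955103183 ((0.5341501235961914, -0.13235849142074585), 0.0009404110023751855) [ 0.53387949 -0.13233031]
```

View pics/w4.png

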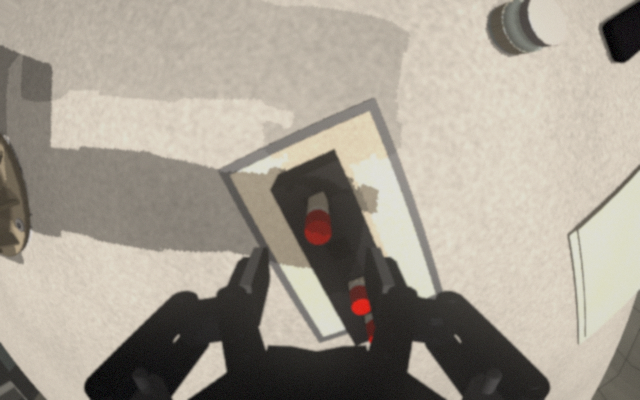

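The wrist view shows the tall cap at (318,228), centred between the fingers. The short tubes at (360,305) lie outside the descent path. Descending to grip the cap.

```bash
python3 -m creep '[[-0.001,0,0.015,0,0,0],[-0.002,0,0.03,0,0,0],[-0.002,0,0.045,0,0,0],[-0.002,0,0.06,0,0,0],[-0.002,0,0.068,0,0,0],[-0.002,0,0.07,0,0,0],[-0.002,0,0.07,0,0,0],[-0.002,0,0.07,0,0,0]]'
python3 -m creep '[[0,0,0,0,0,0],[0,0,0,0,0,0],[0,0,0,0,0,0],[0,0,0,0,0,0],[0,0,0,0,0,0],[0,0,0,0,0,0],[0,0,0,0,0,0],[0,0,0,0,0,0]]' 0.005 50
python3 -m creep '[[0,0,-0.01,0,0,0],[0,0,-0.03,0,0,0],[0,0,-0.05,0,0,0],[0,0,-0.075,0,0,0],[0,0,-0.095,0,0,0],[0,0,-0.115,0,0,0],[0,0,-0.12,0,0,0],[0,0,-0.12,0,0,0]]'
python3 - <<'E'
from h import *
go([.5369,.2142,.205])
im,d=env.read_camera('side'); cv2.imwrite('pics/s5.png',cv2.resize(im[120:360,160:420],None,fx=2.3,fy=2.3))
E
```

```text
clock: 10.05
tcp_pos: [0.513, -0.1476, 0.0856]
orientation: [0.001, 0.801, 0.598, 0.0]
wrist_force: [0.8, -1.0, 0.3]
finger_gap: 0.0504
clock: 10.85
tcp_pos: [0.5126, -0.1474, 0.0852]
orientation: [0.0, 0.801, 0.598, 0.0]
wrist_force: [-1.2, 0.1, 5.1]
finger_gap: 0.0162
clock: 11.65
tcp_pos: [0.5128, -0.1475, 0.2055]
orientation: [0.001, 0.801, 0.598, 0.0]
wrist_force: [0.2, -0.6, -1.0]
finger_gap: 0.0165
t 11.65 tcp [ 0.5128 -0.1475  0.2055] shift [ 3.536e-01 -7.980e-02  2.000e-04] yawY -16.52 tilt [ 0.001 -0.001 -1.   ] F [ 0.2 -0.6 -1. ] gap 0.0165 j [-0.43  0.24 -0.12  1.21 -0.    1.43]
```

View pics/s5.png

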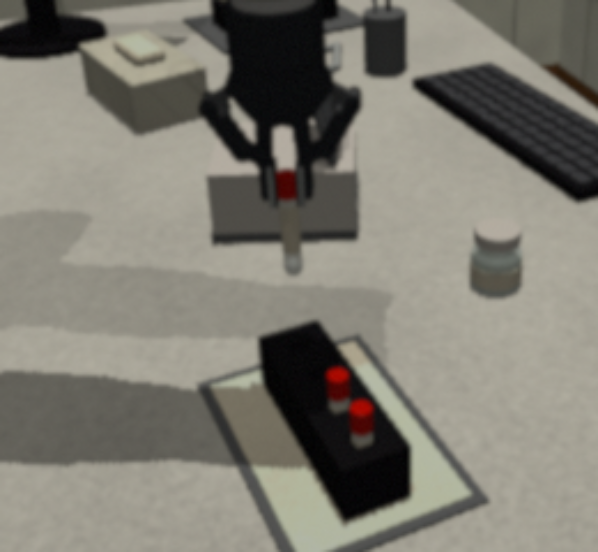

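The tall tube is held upright by its cap, and both short tubes are still in the rack. With the lid open, the top camera can locate the well.

```bash
python3 - <<'E'
from h import *
im,d,W=cloud('top')
c=np.array([.5369,.2142]); p=env.camera_params('top')
q=rot(p['orientation']).inv().apply(np.r_[c,.09]-p['position']); u=p['cx']+p['fx']*q[0]/-q[2]; v=p['cy']-p['fy']*q[1]/-q[2]; print('pred px',u,v)
g=cv2.cvtColor(im,cv2.COLOR_BGR2GRAY); x0,y0=int(u)-14,int(v)-14
print(g[y0+4:y0+26,x0+2:x0+28])
g2=cv2.resize(im[y0-30:y0+58,x0-40:x0+68],None,fx=6,fy=6,interpolation=cv2.INTER_CUBIC); cv2.imwrite('pics/t6.png',g2); print(x0-40,y0-30)
E
```

```text
pred px 222.24915548718565 234.02755807327085
[[180 180 180 180 180 180 180 180 179 179 179 179 179 180 179 178 181 180
  177 180 182 179 180 179 180 179]
 [179 179 179 180 178 179 178 180 179 179 179 180 179 178 180 179 178 179
  179 180 180 179 178 178 178 180]
 [180 180 180 180 179 179 179 178 180 178 180 179 180 180 178 178 179 181
  179 178 179 180 181 178 180 178]
 [179 178 179 179 179 179 179 180 180 179 180 176 170 175 179 181 181 179
  180 179 179 180 179 178 179 179]
 [179 179 181 179 179 180 179 180 172 152 139 140 141 141 146 160 175 181
  181 179 180 178 180 180 179 179]
 [178 181 178 179 180 180 180 172 155 126 100  86  77  83  99 123 151 171
  181 180 179 180 179 180 178 178]
 [179 179 178 179 178 180 172 155 128  99  79  83  82  81  81  83 117 160
  179 181 180 180 180 179 180 180]
 [178 180 180 182 180 178 162 130  97  79  85  85  84  83  81  80  88 121
  158 180 179 179 180 177 178 179]
 [180 180 180 180 179 178 161 122  82  83  84  84  83  83  90  90  91 115
  162 182 179 180 179 179 180 178]
 [178 180 179 179 181 158 123 113  80  83  82  84  83 103 146 167 166 157
[... 652 characters left out ...]
79
  180 179 179 179 179 179 178 179]
 [179 179 180 178 179 179 179 180 181 178 175 172 164 171 181 181 177 179
  179 179 178 179 180 179 179 179]
 [179 180 178 181 178 179 179 181 182 181 178 179 182 180 180 180 180 179
  178 180 180 179 181 180 178 179]
 [180 179 179 181 179 178 179 180 178 179 179 181 179 180 179 179 181 177
  179 178 180 178 180 179 179 179]
 [180 179 178 180 180 179 180 180 179 180 179 178 180 179 178 179 179 179
  178 179 179 180 179 180 181 179]
 [179 180 178 181 178 178 180 179 180 180 180 179 180 180 179 179 181 180
  180 180 179 179 180 180 181 179]
 [179 179 178 180 178 180 178 179 178 180 178 179 180 180 179 177 179 180
  177 180 179 178 180 179 179 178]]
168 190
```

View pics/t6.png

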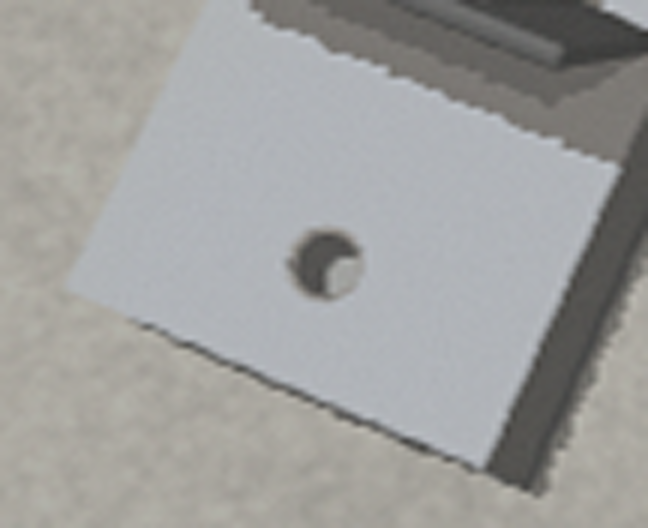

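The well mouth is at about px (221.7,233.5), giving roughly (0.538,0.215). The top camera read about 2 mm short in x against both grasps, so I'm aiming for (0.540,0.2157).

```bash
python3 -m creep '[[0.025,-0.0055,0,0,0,0],[0.07,-0.015,0,0,0,0],[0.118,-0.0255,0,0,0,0],[0.166,-0.036,0,0,0,0],[0.214,-0.0465,0,0,0,0],[0.262,-0.057,0,0,0,0],[0.31,-0.067,0,0,0,0],[0.35,-0.076,0,0,0,0]]'
python3 -m creep '[[0.006,-0.001,0,0,0,0],[0.006,-0.001,0,0,0,0],[0.006,-0.001,0.005,0,0,0],[0.006,-0.001,0.013,0,0,0],[0.006,-0.001,0.021,0,0,0],[0.006,-0.001,0.027,0,0,0],[0.006,-0.001,0.03,0,0,0],[0.006,-0.001,0.03,0,0,0]]'
python3 - <<'E'
from h import *
go([.540,.2157,.1255])
im,d=env.read_camera('side'); im2,d=env.read_camera('wrist')
c=np.zeros((400,800,3),np.uint8); c[:,:400]=cv2.resize(im[140:240,230:330],(400,400)); c[:,400:]=cv2.resize(im2[100:300,220:420],(400,400)); cv2.imwrite('pics/m7.png',c)
E
```

```text
clock: 12.55
tcp_pos: [0.5381, 0.2122, 0.2032]
orientation: [-0.0, 0.801, 0.599, -0.001]
wrist_force: [1.4, -0.8, -0.6]
finger_gap: 0.0165
clock: 13.35
tcp_pos: [0.5395, 0.2154, 0.1741]
orientation: [-0.0, 0.802, 0.598, -0.001]
wrist_force: [-0.5, -0.3, 0.3]
finger_gap: 0.0165
t 13.35 tcp [0.5395 0.2154 0.1741] shift [0.0005 0.0004 0.0486] yawY -16.56 tilt [-0.001 -0.    -1.   ] F [-0.5 -0.3  0.3] gap 0.0165 j [ 0.24  0.35 -0.05  1.18 -0.    2.1 ]
```

View pics/m7.png

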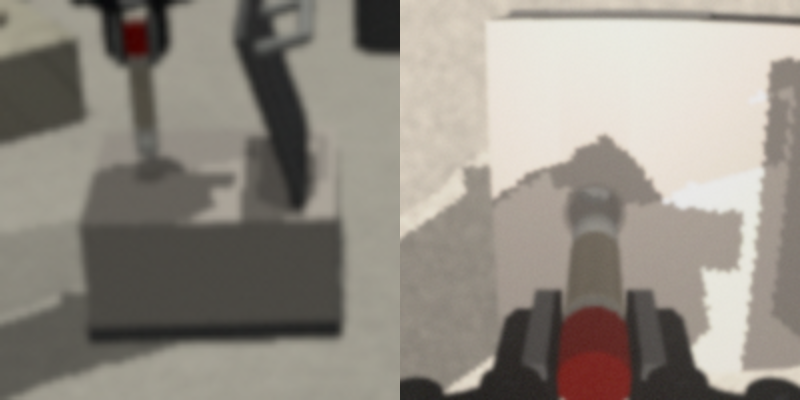

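Side picture: the tube's foot (148,155) is just above the dark well (about 155,170), with the lid clear. Descending into the mouth gently, then checking force.

```bash
python3 -m creep '[[0,0,0.004,0,0,0],[0,0,0.008,0,0,0],[0,0,0.012,0,0,0],[0,0,0.015,0,0,0],[0,0,0.018,0,0,0],[0,0,0.021,0,0,0],[0,0,0.023,0,0,0],[0,0,0.025,0,0,0]]'; python3 -c "
from workcell import env; s=env.get_state(); print(s['ft_torque'],s['wrist_force'])"
```

```text
clock: 14.25
tcp_pos: [0.5398, 0.2159, 0.1496]
orientation: [0.0, 0.801, 0.598, -0.0]
wrist_force: [-0.4, 0.8, 0.1]
finger_gap: 0.0163
[ 0.04253145 -0.0447897  -0.00715386] [-0.37183977  0.76364543  0.14328059]
```

The foot is about 11 mm inside with no force. Continuing to just above the plunger, then onto it.

```bash
python3 -m creep '[[0,0,0.003,0,0,0],[0,0,0.006,0,0,0],[0,0,0.009,0,0,0],[0,0,0.012,0,0,0],[0,0,0.015,0,0,0],[0,0,0.018,0,0,0],[0,0,0.02,0,0,0],[0,0,0.021,0,0,0]]'
python3 -m creep '[[0,0,0.001,0,0,0],[0,0,0.002,0,0,0],[0,0,0.004,0,0,0],[0,0,0.005,0,0,0],[0,0,0.007,0,0,0],[0,0,0.008,0,0,0],[0,0,0.009,0,0,0],[0,0,0.009,0,0,0]]'
```

```text
clock: 15.05
tcp_pos: [0.5397, 0.2159, 0.1284]
orientation: [-0.0, 0.801, 0.598, -0.0]
wrist_force: [-0.2, -0.1, -0.3]
finger_gap: 0.0164
clock: 15.85
tcp_pos: [0.5401, 0.2159, 0.12]
orientation: [0.0, 0.801, 0.598, 0.0]
wrist_force: [-0.5, 0.2, 4.9]
finger_gap: 0.0168
```

```bash
python3 -m creep '[[0,0,0.001,0,0,0],[0,0,0.002,0,0,0],[0,0,0.003,0,0,0],[0,0,0.004,0,0,0],[0,0,0.005,0,0,0],[0,0,0.006,0,0,0],[0,0,0.007,0,0,0],[0,0,0.007,0,0,0]]'
python3 -m creep '[[0,0,0.0005,0,0,0],[0,0,0.001,0,0,0],[0,0,0.001,0,0,0],[0,0,0.0015,0,0,0],[0,0,0.0015,0,0,0],[0,0,0.002,0,0,0],[0,0,0.002,0,0,0],[0,0,0.002,0,0,0]]'
```

```text
clock: 16.65
tcp_pos: [0.5403, 0.216, 0.1134]
orientation: [0.0, 0.801, 0.598, 0.001]
wrist_force: [-1.2, 0.4, 8.3]
finger_gap: 0.0165
clock: 17.45
tcp_pos: [0.5403, 0.2161, 0.1117]
orientation: [0.0, 0.801, 0.598, 0.001]
wrist_force: [-0.7, -0.2, 9.6]
finger_gap: 0.0163
```

```bash
python3 -m creep '[[0,0,0.0005,0,0,0],[0,0,0.0005,0,0,0],[0,0,0.001,0,0,0],[0,0,0.001,0,0,0],[0,0,0.001,0,0,0],[0,0,0.001,0,0,0],[0,0,0.001,0,0,0],[0,0,0.001,0,0,0]]'
```

```text
clock: 18.25
tcp_pos: [0.5404, 0.2161, 0.111]
orientation: [0.0, 0.801, 0.598, 0.001]
wrist_force: [-1.1, -0.6, 9.9]
finger_gap: 0.0165
```

```bash
python3 -m creep '[[0,0,0.0005,0,0,0],[0,0,0.0005,0,0,0],[0,0,0.001,0,0,0],[0,0,0.001,0,0,0],[0,0,0.001,0,0,0],[0,0,0.001,0,0,0],[0,0,0.001,0,0,0],[0,0,0.001,0,0,0]]'
```

```text
clock: 19.05
tcp_pos: [0.5408, 0.2163, 0.1109]
orientation: [0.0, 0.801, 0.598, 0.001]
wrist_force: [-2.2, -0.2, 15.1]
finger_gap: 0.0161
```

The stop is reached: the TCP stayed at 0.111 while the force jumped to 15 N. One more millimetre for a firm press, then check.

```bash
python3 -m creep '[[0,0,0.0005,0,0,0],[0,0,0.0005,0,0,0],[0,0,0.001,0,0,0],[0,0,0.001,0,0,0],[0,0,0.001,0,0,0],[0,0,0.001,0,0,0],[0,0,0.001,0,0,0],[0,0,0.001,0,0,0]]'
python3 -m creep '[[0,0,0,0,0,0],[0,0,0,0,0,0],[0,0,0,0,0,0],[0,0,0,0,0,0],[0,0,0,0,0,0],[0,0,0,0,0,0],[0,0,0,0,0,0],[0,0,0,0,0,0]]'
python3 - <<'E'
from h import *
im,d,W=cloud('side'); cv2.imwrite('pics/s8.png',cv2.resize(im[120:360,200:420],None,fx=2.4,fy=2.4))
u=np.array([np.cos(np.radians(-16.6)),np.sin(np.radians(-16.6)),0]); h=np.array([.6375,.1842,.096])
L=W.reshape(-1,3); L=L[~np.isnan(L[:,0])]; q=L-h; f=-(q@u); lat=q@[-u[1],u[0],0]; z=q[:,2]
k=(np.abs(lat)>.02)&(np.abs(lat)<.07)&(z>.01)&(z<.13)&(f<.05)&(f>-.008)
c=np.polyfit(z[k],f[k],1); m=np.abs(np.polyval(c,z)-f)<.005
c=np.polyfit(z[k&m],f[k&m],1); print('lid',90-np.degrees(np.arctan(c[0])),z[k].max()+.096)
E
```

```text
clock: 19.85
tcp_pos: [0.5411, 0.2165, 0.1107]
orientation: [0.001, 0.801, 0.598, 0.002]
wrist_force: [-4.1, -0.1, 19.6]
finger_gap: 0.0165
clock: 20.65
tcp_pos: [0.5411, 0.2165, 0.1107]
orientation: [0.001, 0.801, 0.598, 0.002]
wrist_force: [-3.0, 0.0, 18.3]
finger_gap: 0.0163
lid 74.7502610182546 0.21960311307534758
```

View pics/s8.png

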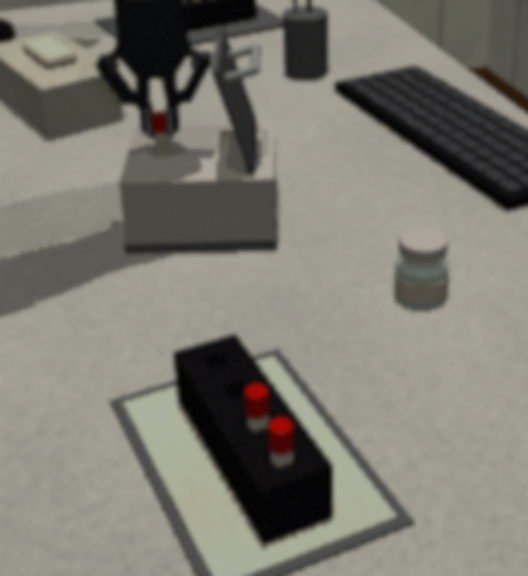

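The tube is in the well under the gripper (160,125), the lid stands at about 75°, and the short tubes and jar are untouched. The press is steady at about 18 N. Handing in.

```bash
python3 -c "
from workcell import env; print(env.hand_in())"
```

```text
the job is handed in; nothing more can be done
None
```

The job is done and handed in at about 20.7 s on the robot's clock. I raised the lid by its bar and released it. Then I moved the tall tube, gripped by its cap, into the well and pressed it down, where it is still held on the stop.

- **Lid:** the last check, from the side camera, reads 74.8° with the edge at about 219 mm. Right after release the two cameras gave 74.2° and 75.0°.
- **Press:** the spring force rose to about 10 N. Further down-commands then left the tool about still at 0.111 m, the height calculated for the stop. The force climbed to 15 and then 19.6 N, and settled at 18.3 N for the last 0.8 s.
- **Side load:** there is a small sideways force of about 3–4 N from the well wall.
- **Other objects:** in the last picture the short tubes and jar look untouched.
- **Disagreement:** the top camera placed things about 2 mm short in x compared with the actual grasps. I corrected for this when aiming at the well, and the tube went in with no measurable contact force.

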